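Put the carving chisels back on their rests

ROBOT

A 6-joint arm with a two-finger parallel gripper is mounted at the origin on the work surface. World frame = base frame: x ahead of the robot, y to its left, z up, the work surface at z = 0. Lengths are in mm, angles in degrees, forces in N, time in s.
With the tool pointing down it reaches from about 275 to 725 mm from the base axis. Payload 5.6 kg.
Tool frame: the origin (TCP) lies midway between the tips of the shut fingers; the grasp point (between the pads) lies 19 mm behind it; z points along the fingers, y is the direction in which the jaws open and shut (so a half turn about z gives the same grasp; the last joint's range is limited). The gripper opens to 85 mm and grips with 20 to 120 N. Pads are 22 mm wide; open, the fingers measure 114 mm over their backs; the gripper's body (76 mm by 85 mm) begins 54 mm behind the grasp point. The pads swing forward as they close: fully open they stand 13 mm farther back than shut.
Start: joints at [-54.855, 14.616, 6.199, 0, -81.583, -16.306], TCP at [177.618, -520.523, 231.283] pointing down, gripper open.
Joint ranges: [-168.99, 168.99], [-69.2, 112.95], [-62.41, 85.93], [-164.36, 98.24], [-168.68, -3.75], [-174.98, 174.98]. Speed limits (degrees/s): [147.25, 147.25, 180, 180, 180, 180].

INTERFACE

Orientations are given as a 3x3 rotation matrix whose columns are the frame's x, y, z axes.
In Python, from rig import bot gives the robot as it stands. The module is installed in compiled form; this text tells all that it offers. Calls block until the motion is done:
- bot.movep(position, orientation): joint-space move of the TCP to a pose.
- bot.move_straight(position, rate=150, orientation=None, f_stop=None): straight line of the TCP; orientation=None keeps the orientation; rate is the mean speed in mm/s. With f_stop (N) it stops when the force on the tool has changed by that much, and returns True; else False.
- bot.move_joints(angles): joint-space move.
- bot.set_gripper(opening, newtons=None): finger opening in mm; newtons is the grip in N (None keeps the last); returns when the fingers have stopped.
- bot.dwell(seconds).
- bot.inverse_kinematics(position, orientation): joint angles nearest the present ones, or None.
- bot.snapshot(name): name is "scene" or "top" or "wrist"; returns (picture, depth): 480x640x3 uint8, red, green, blue; 480x640 float32, mm along the optical axis (not along the pixel's ray), 0 where there is no reading.
- bot.get_calibration(name): a dict with "camera_matrix" (3x3 intrinsics, pixels), "world_from_camera" (4x4, takes a point from camera to world coordinates). Camera axes: x right, y up, looking along -z (the intrinsics and any distortion apply to the point x, -y, -z); pixel columns grow to the right and rows downward; lengths in mm; the calibration is good to about 2 mm. A picture is of the moment at which its call begins: read the wrist's pose just before it. get_calibration takes no time and is no camera call; for the wrist camera it gives the pose at the moment of the call.
A pose or a line that the arm cannot do raises bot.IKError and nothing moves.
- bot.close_job(): hands the job in, once; it reports no verdict.
Readings, each from a call of its own:
- bot.read_time_s(): time.
- bot.read_q(): joint angles.
- bot.read_joint_velocities(): joint speeds.
- bot.read_joint_torque(): joint torques, N m.
- bot.read_ee_pos(): TCP position.
- bot.read_ee_rot(): TCP orientation.
- bot.read_contact_force(): force on the tool from outside, world axes, zero at the start.
- bot.read_wrist_torque(): the same for the moment, N m.
- bot.read_finger_gap(): finger opening in mm.
Only numpy, scipy, OpenCV 4.12 (cv2) and the standard library are available. Lean on these libraries where they do the work, as an engineer would, in place of code of your own. Each camera call takes 0.05 s, during which the arm holds its last target. There are 200 camera calls.

TASK

Put the three carving chisels back on the wooden rests, each on the rest of its own size (small, medium, large): handle in the handle notch and shank in the fine notch, centred lengthwise and properly seated in both. Let go of them, and leave the brush, the mallet and the carved rosette where they are.

Things in the scene. Friction and masses are not known exactly. Their poses are not given: they have to be found in the camera images.
- chisel_small: Small carving chisel, 140 mm long, ~60 g, loose: dark octagonal handle 20 mm across flats, brass ferrule, 8 mm round shank, blade 10 mm wide. Origin: mid-length (near balance, good grip), underside of handle, 10 mm below its axis. x to blade, z up. Along x, mm: handle -70 to 16, ferrule to 24, shank to 58, blade to 70. Starts blade away from robot, yaw within 0.35.
- rest_small: Small rest, fixed: base 120 x 50 x 10 mm, two V-notched posts: handle post (wide notch) at x=-45 mm, 14 thick, 44 high; shank post (fine notch) at x=41, 10 thick, 51 high. Origin: base underside centre; x to shank post (yaw within 0.25), z up. Seated chisel: x axes parallel, level, its origin 30 mm above this one, axis 40 above bench; room for fingers mid-way. Notches centre it from 7 mm off.
- chisel_medium: Medium carving chisel, 180 mm long, ~100 g, loose: dark octagonal handle 24 mm across flats, brass ferrule, 8 mm round shank, blade 16 mm wide. Origin: mid-length (near balance, good grip), underside of handle, 12 mm below its axis. x to blade, z up. Along x, mm: handle -90 to 22, ferrule to 32, shank to 74, blade to 90. Starts blade away from robot, yaw within 0.35.
- rest_medium: Medium rest, fixed: base 150 x 50 x 10 mm, two V-notched posts: handle post (wide notch) at x=-58 mm, 14 thick, 43 high; shank post (fine notch) at x=53, 10 thick, 51 high. Origin: base underside centre; x to shank post (yaw within 0.25), z up. Seated chisel: x axes parallel, level, its origin 28 mm above this one, axis 40 above bench; room for fingers mid-way. Notches centre it from 7 mm off.
- chisel_large: Large carving chisel, 225 mm long, ~170 g, loose: dark octagonal handle 28 mm across flats, brass ferrule, 8 mm round shank, blade 24 mm wide. Origin: mid-length (near balance, good grip), underside of handle, 14 mm below its axis. x to blade, z up. Along x, mm: handle -112.5 to 32, ferrule to 44, shank to 92, blade to 112.5. Starts blade away from robot, yaw within 0.35.
- rest_large: Large rest, fixed: base 185 x 50 x 10 mm, two V-notched posts: handle post (wide notch) at x=-75 mm, 14 thick, 41 high; shank post (fine notch) at x=68, 10 thick, 51 high. Origin: base underside centre; x to shank post (yaw within 0.25), z up. Seated chisel: x axes parallel, level, its origin 26 mm above this one, axis 40 above bench; room for fingers mid-way. Notches centre it from 7 mm off.
- brush: Bystander, not a chisel: flat bench brush lying among the tools, light wooden handle and head with stiff black bristles, 166 mm long, 50 mm wide, 18 mm high. Origin on its underside between handle and head; x towards the bristles (away from the robot, turned up to 0.35 rad).
- mallet: Bystander: round wooden carver's mallet standing on its head beyond the tools, 86 mm across, 125 mm high with its handle stub upwards. Origin at the centre of its underside.
- rosette: Bystander: finished carved wooden rosette lying flat beyond the tools, a disc 90 mm across, 22 mm high. Origin at the centre of its underside.
Not all that is in view belongs to the job. What is shaped like the chisel_large but pink is not meant.

How it is judged (in metres and radians):
At the end, for the whole second after the job is handed in: Each chisel lies at rest, released, on the rest of its own size: its origin within 12 mm lengthwise and 6 mm sideways of the rest's origin and within 5 mm of the seated height, its axis within 0.10 rad of the rest's (x of chisel_small in the frame of rest_small between -0.012 and 0.012 m and y of chisel_small in the frame of rest_small between -0.006 and 0.006 m and z of chisel_small in the frame of rest_small between 0.025 and 0.035 m and angle between the x axis of chisel_small and the x axis of rest_small, either way round below 0.1 rad and linear speed of each of chisel_small, chisel_medium, chisel_large below 0.02 m/s and angular speed of each of chisel_small, chisel_medium, chisel_large below 0.2 rad/s and x of chisel_medium in the frame of rest_medium between -0.012 and 0.012 m and y of chisel_medium in the frame of rest_medium between -0.006 and 0.006 m and z of chisel_medium in the frame of rest_medium between 0.023 and 0.033 m and angle between the x axis of chisel_medium and the x axis of rest_medium, either way round below 0.1 rad and x of chisel_large in the frame of rest_large between -0.012 and 0.012 m and y of chisel_large in the frame of rest_large between -0.006 and 0.006 m and z of chisel_large in the frame of rest_large between 0.021 and 0.031 m and angle between the x axis of chisel_large and the x axis of rest_large, either way round below 0.1 rad); the robot touches nothing.
It fails at once if the brush is moved by more than 30 mm (distance of brush from where it was at the start of the episode above 0.03 m).
It fails at once if the mallet is moved by more than 30 mm (distance of mallet from where it was at the start of the episode above 0.03 m).
It fails at once if the rosette is moved by more than 30 mm (distance of rosette from where it was at the start of the episode above 0.03 m).
It also fails if it takes over 88 s, if anything falls off the work surface, if the arm or the gripper's body presses on something with over 40 N, if the wrist force passes 120 N, or if a joint passes its speed limit or range.

## Working session

There is one attempt and no reset: what is moved stays moved. The work goes in short steps, each a Python script; the robot and the scene stay as the last script left them, time stands still between calls to the robot, and variables do not carry over. Pictures are saved under pics/ and viewed, on a budget of 14 in all, crops included, one or two more only if the job needs it, and the job is handed in when it is done.

```bash
mkdir -p pics; python3 - <<'E'
from rig import bot
import cv2,numpy as np
for n in ["top","scene"]:
    p,d=bot.snapshot(n); cv2.imwrite(f"pics/{n}0.png",p[:,:,::-1]); np.save(f"pics/{n}0.npy",d)
    c=bot.get_calibration(n); print(n,c, (d>0).mean())
print(bot.read_time_s(), bot.read_ee_rot())
E
```

```text
top {'camera_matrix': array([[581.13000424,   0.        , 331.31070614],
       [  0.        , 581.13000424, 233.79278743],
       [  0.        ,   0.        ,   1.        ]]), 'world_from_camera': array([[-1.47961769e-02,  9.94453560e-01, -1.04130644e-01,
         4.21493856e+02],
       [-9.99870811e-01, -1.53694799e-02, -4.70532539e-03,
         5.12188112e+00],
       [-6.27966143e-03,  1.04047571e-01,  9.94552497e-01,
         1.22399437e+03],
       [ 0.00000000e+00,  0.00000000e+00,  0.00000000e+00,
         1.00000000e+00]])} 0.9959407552083334
scene {'camera_matrix': array([[548.43985716,   0.        , 311.58680919],
       [  0.        , 548.43985716, 247.51674825],
       [  0.        ,   0.        ,   1.        ]]), 'world_from_camera': array([[ 2.01831205e-01, -6.53805397e-01,  7.29248016e-01,
         1.42647283e+03],
       [ 9.79388457e-01,  1.28720711e-01, -1.55657409e-01,
        -1.90969204e+02],
       [ 7.90033043e-03,  7.45633611e-01,  6.66309315e-01,
         8.25901143e+02],
       [ 0.00000000e+00,  0.00000000e+00,  0.00000000e+00,
         1.00000000e+00]])} 0.996064453125
0.1 [[-9.46474011e-01 -3.22779547e-01 -5.57925185e-04]
 [-3.22780029e-01  9.46472620e-01  1.62237499e-03]
 [ 4.39144686e-06  1.71562287e-03 -9.99998528e-01]]
```

View pics/top0.png

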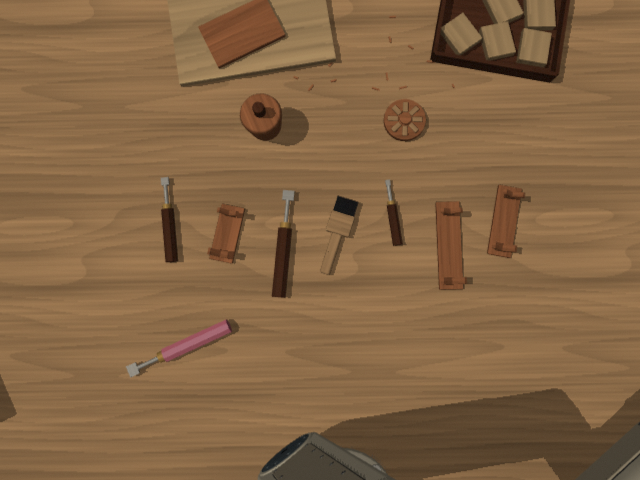

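View pics/scene0.png

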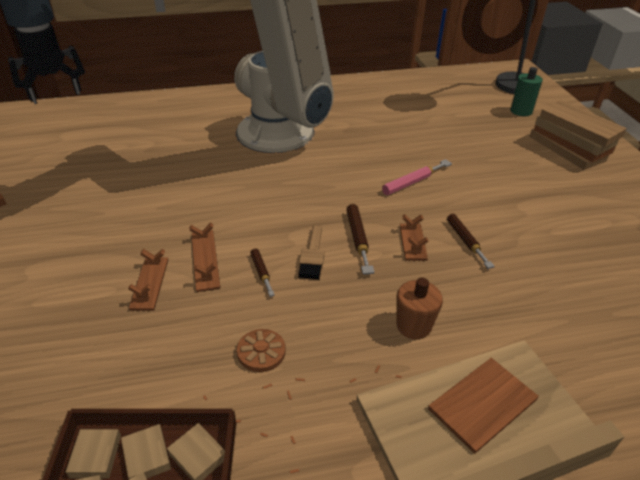

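Top view, left to right: medium chisel (169,220), small rest (228,233), large chisel (285,243), brush (340,235), small chisel (394,213), large rest (450,245) and medium rest (505,220). The pink decoy is at (180,348). The scene view agrees with this layout.

```bash
cat > h.py <<'E'
from rig import bot
import cv2,numpy as np
def cloud(d,c):
    K=c["camera_matrix"];T=c["world_from_camera"]
    v,u=np.mgrid[:d.shape[0],:d.shape[1]]
    P=np.stack([(u-K[0,2])/K[0,0]*d,-(v-K[1,2])/K[1,1]*d,-d],-1)
    return P@T[:3,:3].T+T[:3,3]
def rect(xy):
    """min-area rect: centre, long length, short, yaw of long side about z from +x, deg"""
    (c,(w,h),a)=cv2.minAreaRect(xy.astype(np.float32))
    if w<h: w,h,a=h,w,a+90
    a=(a+90)%180-90
    return np.array(c),w,h,a
E
python3 - <<'E'
from h import *
d=np.load("pics/top0.npy"); c=bot.get_calibration("top"); P=cloud(d,c)
z=P[:,:,2]; print("bench z",np.median(z[300:320,250:600]),z[300:320,250:600].std())
m=((z>5)&(d>0)).astype(np.uint8)
n,l,s,_=cv2.connectedComponentsWithStats(m)
for i in range(1,n):
    if s[i,4]>100:
        q=P[l==i]; r=rect(q[:,:2]); print(s[i],r[0].round(1),*np.round(r[1:],1),"zmax",np.percentile(q[:,2],[50,99]).round(1))
E
```

```text
bench z -0.33353509862035935 78.67770778582859
[  168     0   168    86 11714] [991.6 178.6] 344.9 192.0 -82.7 zmax [21.8 36.9]
[ 429    0  142   82 8552] [ 988.1 -363.5] 283.4 189.4 78.6 zmax [25.  43.4]
[ 240   93   42   47 1547] [793.9 145.8] 97.7 87.8 -45.6 zmax [ 89.  126.5]
[ 384   99   42   42 1383] [ 792.1 -149.3] 89.1 89.1 2.2 zmax [17.1 24.5]
[161 177  17  85 862] [585.  355.9] 179.6 28.7 7.1 zmax [19.6 27.4]
[385 179  18  67 522] [ 593.2 -118.5] 139.5 20.6 7.3 zmax [17.  23.8]
[ 487  184   39   74 1734] [ 571.7 -356.9] 152.3 58.6 -10.9 zmax [10.6 49.8]
[ 272  190   23  108 1237] [530.5 110.9] 225.6 29.9 -5.5 zmax [24.1 31.6]
[ 320  195   39   80 1302] [545.6   0.8] 170.2 49.9 -18.4 zmax [16.1 21.9]
[ 436  201   31   88 2100] [ 523.2 -236.2] 183.9 53.8 -0.2 zmax [10.3 49. ]
[ 207  203   39   60 1340] [554.3 231.7] 120.8 53.5 -13.0 zmax [10.3 50.2]
[ 126  319  106   58 1276] [318.  328.4] 226.7 29.9 -66.2 zmax [23.8 31.4]
[ 575  421   65   59 1931] [ 179.4 -402.2] 332.1 86.2 58.5 zmax [620.7 647.5]
[ 258  432  138   48 4035] [166.4  13.6] 243.0 169.3 80.4 zmax [340.5 611.5]
```

Depth gives clean clusters. Next is a closer wrist look at each group.

```bash
cat >> h.py <<'E'
def R(yaw):
    s,c=np.sin(np.radians(yaw)),np.cos(np.radians(yaw))
    return np.array([[-c,-s,0],[-s,c,0],[0,0,-1.]])
E
python3 - <<'E'
from h import *
c=bot.get_calibration("wrist");Rt=bot.read_ee_rot();print(c["camera_matrix"]);print("cam in tool",Rt.T@(c["world_from_camera"][:3,3]-bot.read_ee_pos()),Rt.T@c["world_from_camera"][:3,:3])
ims=[]
for k,y in enumerate([-290,-60,170,330]):
    try: bot.movep([520,y,300],R(0))
    except bot.IKError: print("IK",y); continue
    bot.dwell(.15)
    c=bot.get_calibration("wrist"); p,d=bot.snapshot("wrist"); P=cloud(d,c)
    np.savez(f"pics/w{k}.npz",p=p,P=P,d=d); ims.append(cv2.resize(p[:,:,::-1],(400,300)))
    m=((P[:,:,2]>5)&(P[:,:,2]<140)&(d>0)).astype(np.uint8)
    n,l,s,_=cv2.connectedComponentsWithStats(m)
    print("--",y,"floor",np.median(P[:,:,2][m==0]))
    for i in range(1,n):
        if s[i,4]>800:
            q=P[l==i]; r=rect(q[:,:2]); print(s[i],r[0].round(1),*np.round(r[1:],1),"z",np.percentile(q[:,2],[50,99]).round(1))
ims+= [ims[0]*0]*(4-len(ims))
cv2.imwrite("pics/w.png",np.vstack([np.hstack(ims[:2]),np.hstack(ims[2:4])])); print(bot.read_time_s())
E
```

```text
[[394.25865503   0.         327.5195342 ]
 [  0.         394.25865503 230.68949973]
 [  0.           0.           1.        ]]
cam in tool [  83.56356175   -1.40409927 -142.78750894] [[-4.59520201e-04  9.46089987e-01  3.23903574e-01]
 [ 9.99999692e-01  6.40997273e-04 -4.53595002e-04]
 [-6.36762998e-04  3.23903266e-01 -9.46089990e-01]]
-- -290 floor 0.2779895018708203
[ 354   89   57  165 7604] [ 521.1 -236.4] 183.5 53.8 0.5 z [10.3 49.3]
[ 532  122  106  146 5133] [5.436e+02 1.000e-01] 165.8 51.5 -18.9 z [16.4 19.7]
[ 241  151   66  132 5570] [ 570.3 -354.3] 150.0 50.9 -11.3 z [10.3 49.7]
[ 465  177   21  115 1815] [ 592.7 -120.8] 141.0 20.7 6.2 z [17.5 21.6]
[ 401  347   57   61 2378] [ 796.7 -162.3] 91.7 62.3 21.8 z [16.8 22.9]
[ 203  424   76   37 1231] [ 900.  -419.1] 106.6 39.4 78.0 z [22.4 40.6]
-- -60 floor 0.3039320871569089
[ 453   74   74  205 5137] [530.2 110.8] 225.6 29.3 -5.8 z [24.6 29.7]
[ 122   88   82  166 7963] [ 521.  -235.2] 184.3 54.0 1.2 z [10.1 48.9]
[ 341  122   80  146 4549] [5.438e+02 2.000e-01] 165.7 50.3 -18.2 z [16.5 19.6]
[ 544  147   96  111 5179] [553.
[... 692 characters left out ...]
 22.0 7.2 z [16.3 21.3]
[  53  347   72   51 2495] [ 780. -152.] 90.3 68.1 -75.2 z [16.4 22.8]
[ 276  351  172  110 6677] [849.5 207.7] 254.4 112.7 51.8 z [ 80.4 119.7]
-- 330 floor 0.2917455062694785
[ 213    0   72   29 1087] [361.8 254.1] 65.0 22.1 -87.2 z [24.6 29.7]
[ 108   74   40  204 5220] [529.8 111.1] 225.4 29.5 -5.8 z [24.3 29.5]
[   7  122   55  146 5140] [543.7   0.7] 166.5 51.9 -18.3 z [16.  19.4]
[ 209  147   65  111 4723] [553.  231.2] 119.9 50.3 -12.7 z [10.4 50.2]
[ 333  151   30  150 2632] [584.4 354.3] 180.3 24.0 5.6 z [21.8 25.6]
[193 360  28  72 945] [783.1 186.2] 47.0 14.3 16.0 z [71.5 90.8]
[ 212  424  123   37 1507] [901.8 249. ] 172.3 33.2 -82.5 z [16.9 22.3]
4.9583
```

View pics/w.png

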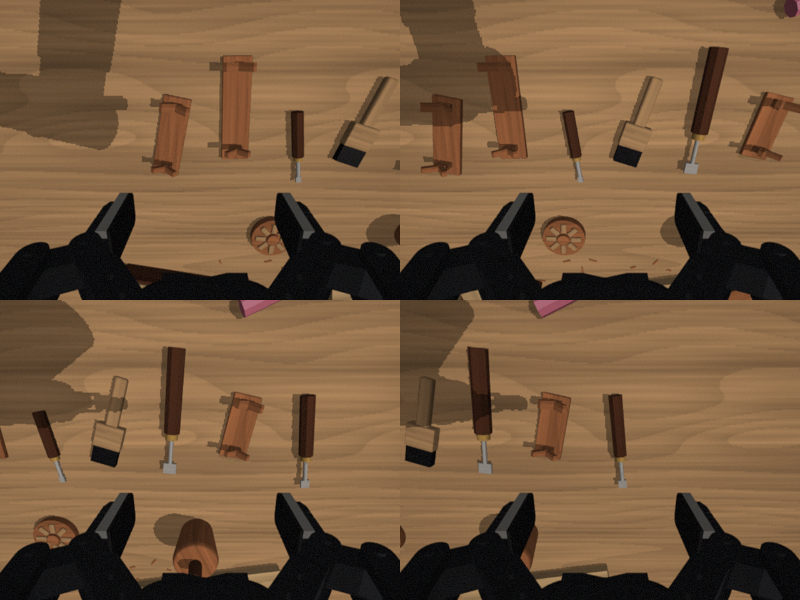

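Four wrist views agree with the top view to about 2 mm. The rests have their shank posts (finer notch) on the far side, as stated. Next I refine the rest yaws using the base plate only, then do the small chisel.

```bash
cat >> h.py <<'E'
CH=dict(small=(592.4,-119,7.3,10),medium=(584.4,354.1,5.5,12),large=(529.9,110.9,-5.8,14))
def pick(n):
    x,y,a,h=CH[n]
    bot.set_gripper(60,40); bot.movep([x,y,110],R(a)); bot.move_straight([x,y,3],rate=130,f_stop=15)
    bot.set_gripper(2*h-8,50); print(n,"gap",bot.read_finger_gap(),"tcp",bot.read_ee_pos().round(1))
    bot.move_straight([x,y,130],rate=150); print("gap",bot.read_finger_gap(),bot.read_contact_force().round(1))
def place(n,x,y,a):
    h=CH[n][3]
    bot.movep([x,y,130],R(a)); bot.dwell(.1)
    hit=bot.move_straight([x,y,3+40-h+1],rate=70,f_stop=12); print("hit",hit,bot.read_ee_pos().round(1),bot.read_contact_force().round(1))
E
python3 - <<'E'
from h import *
for k,n,c0 in [(0,"large",(521,-236)),(1,"large",(521,-236)),(0,"medium",(570,-354)),(1,"medium",(570,-354)),(2,"small",(553,231)),(3,"small",(553,231))]:
    P=np.load(f"pics/w{k}.npz")["P"]; q=P[(abs(P[:,:,2]-10.3)<2)&(np.hypot(P[:,:,0]-c0[0],P[:,:,1]-c0[1])<105)]
    q=q[abs(q[:,1]-c0[1])<48]; r=rect(q[:,:2]); print(n,r[0].round(1),np.round(r[1:],1))
pick("small"); print(bot.read_time_s())
p,d=bot.snapshot("wrist"); cv2.imwrite("pics/g1.png",p[:,:,::-1])
c=bot.get_calibration("wrist"); np.savez("pics/g1.npz",P=cloud(d,c),d=d)
E
```

```text
large [ 521.2 -236.5] [183.4  50.    0.4]
large [ 521. -236.] [184.1  50.3   0.5]
medium [ 570.4 -354.5] [149.8  49.8 -11.6]
medium [ 570.1 -353.8] [150.1  51.1 -11.4]
small [553.3 230.9] [119.9  50.  -12.6]
small [553.1 231.3] [119.9  50.  -12.7]
small gap 18.596862214873823 tcp [ 592.9 -119.1    3.8]
gap 18.13264126159637 [ 0.1  0.3 -0.9]
9.5417
```

View pics/g1.png

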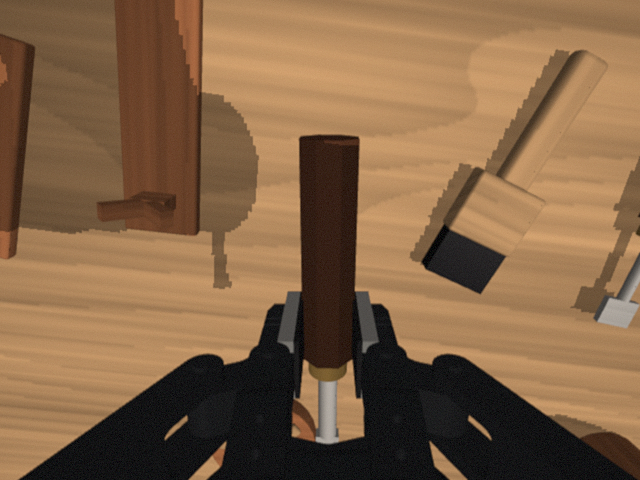

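The chisel is held straight along its handle, with the ferrule just past the pads. The gap reads 18.1 mm on a 20 mm handle, so I'm checking its height, level and lengthwise offset in the hand.

```bash
cat >> h.py <<'E'
def held(P,d,col=slice(290,370),rows=slice(100,290)):
    """held handle in tool-yaw frame: back end, lateral offset, slope, top height relative to TCP"""
    t=bot.read_ee_pos(); Rt=bot.read_ee_rot(); q=P[rows,col].reshape(-1,3); q=q[(q[:,2]>t[2]-20)]
    fx=-Rt[:,0]; fy=Rt[:,1]; u=(q-t)@fx; v=(q-t)@fy; z=q[:,2]-t[2]
    b=[(k,np.percentile(z[(u>k-5)&(u<k+5)],90).round(1),np.median(v[(u>k-5)&(u<k+5)]).round(1)) for k in range(-100,-20,15) if ((u>k-5)&(u<k+5)).sum()>20]
    print("back end",np.percentile(u,1).round(1),"u,top z,lat",b)
E
python3 - <<'E'
from h import *
f=np.load("pics/g1.npz"); held(f["P"],f["d"]); print(bot.read_ee_pos())
E
```

```text
back end -70.3 u,top z,lat [(-85, np.float64(143.0), np.float64(-1.4)), (-70, np.float64(16.9), np.float64(-0.8)), (-55, np.float64(17.0), np.float64(-0.8)), (-40, np.float64(16.9), np.float64(-1.1)), (-25, np.float64(16.8), np.float64(-1.1))]
[ 591.53956249 -118.8827204   128.523755  ]
```

Level, centred and not slipped. Placing it.

```bash
cat >> h.py <<'E'
def release(n,x,y,a):
    bot.set_gripper(48); z=bot.read_ee_pos()[2]; bot.move_straight([x,y,130],rate=150,f_stop=15); print("t",bot.read_time_s())
def check(n,x,y,a,L,png):
    bot.dwell(.3); c=bot.get_calibration("wrist"); p,d=bot.snapshot("wrist"); P=cloud(d,c); cv2.imwrite(png,p[:,:,::-1])
    q=P.reshape(-1,3)-[x,y,0]; s,k=np.sin(np.radians(a)),np.cos(np.radians(a))
    u=q[:,0]*k+q[:,1]*s; v=-q[:,0]*s+q[:,1]*k; z=q[:,2]
    g=(abs(v)<25)&(z>28)&(z<75)&(abs(u)<L/2+30)
    for j in range(int(-L/2),int(L/2)+1,12):
        w=g&(abs(u-j)<4)
        if w.sum()>10: print(j,"top",np.percentile(z[w],95).round(1),"lat",np.median(v[w]).round(1),end="; ")
    print("ends",u[g].min().round(1),u[g].max().round(1))
E
python3 - <<'E'
from h import *
a=("small",553.2,231.1,-12.6)
place(*a); print(bot.read_finger_gap()); release(*a); check(*a,140,"pics/p1.png")
E
```

```text
hit False [553.6 231.5  34.5] [-0.5  1.7 -0.8]
18.34737611676305
t 13.725
-70 top 51.2 lat -0.0; -58 top 51.1 lat 0.5; -46 top 50.8 lat -0.0; -34 top 51.2 lat 0.6; -22 top 51.0 lat 0.0; -10 top 51.1 lat 0.0; 2 top 50.9 lat 0.1; 14 top 50.9 lat 0.1; 26 top 48.2 lat 0.1; 38 top 50.6 lat 0.1; 50 top 47.9 lat 0.2; 62 top 43.5 lat 0.2; ends -69.5 70.7
```

View pics/p1.png

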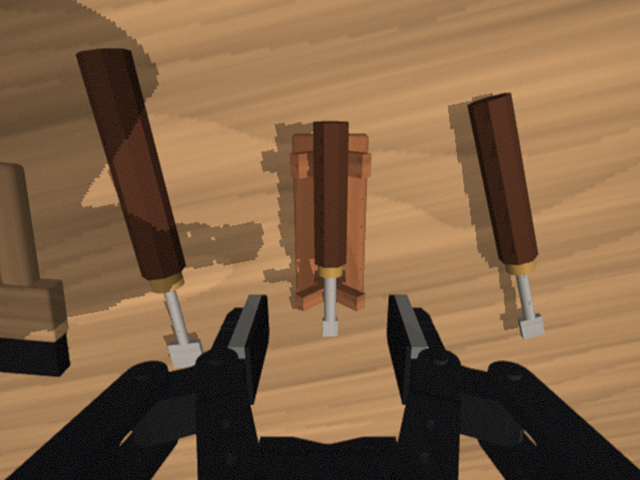

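The small chisel is seated: level, lateral offset ≤0.6 mm, ends at -69.5 and +70.7. Large chisel next.

```bash
python3 - <<'E'
from h import *
pick("large"); c=bot.get_calibration("wrist"); p,d=bot.snapshot("wrist"); held(cloud(d,c),d,rows=slice(40,290))
a=("large",521.1,-236.3,.4)
place(*a); print(bot.read_finger_gap()); release(*a); check(*a,225,"pics/p2.png")
E
```

```text
large gap 27.137256534198926 tcp [530.5 111.2   4. ]
gap 26.8082090045484 [ 0.6  0.  -2.5]
back end -97.0 u,top z,lat [(-100, np.float64(25.1), np.float64(-0.5)), (-85, np.float64(25.1), np.float64(-0.8)), (-70, np.float64(24.9), np.float64(-0.7)), (-55, np.float64(24.9), np.float64(-0.7)), (-40, np.float64(24.8), np.float64(-0.7)), (-25, np.float64(24.7), np.float64(-0.9))]
hit False [ 521.1 -236.1   30.5] [-2.6  3.6  4.2]
26.65787981927768
t 21.475
-112 top 55.2 lat -0.3; -100 top 55.2 lat -0.3; -88 top 55.2 lat -0.3; -76 top 54.9 lat -0.3; -64 top 55.1 lat -0.3; -52 top 55.1 lat -0.3; -40 top 55.1 lat 0.3; -28 top 55.0 lat -0.3; -16 top 55.0 lat -0.3; -4 top 54.9 lat -0.3; 8 top 55.1 lat -0.3; 20 top 54.8 lat -0.3; 32 top 54.6 lat 0.4; 44 top 51.8 lat -0.2; 56 top 44.6 lat -0.2; 68 top 50.8 lat -0.2; 80 top 44.6 lat -0.2; 92 top 43.6 lat -0.2; 104 top 43.5 lat 0.5; ends -113.0 113.1
```

View pics/p2.png

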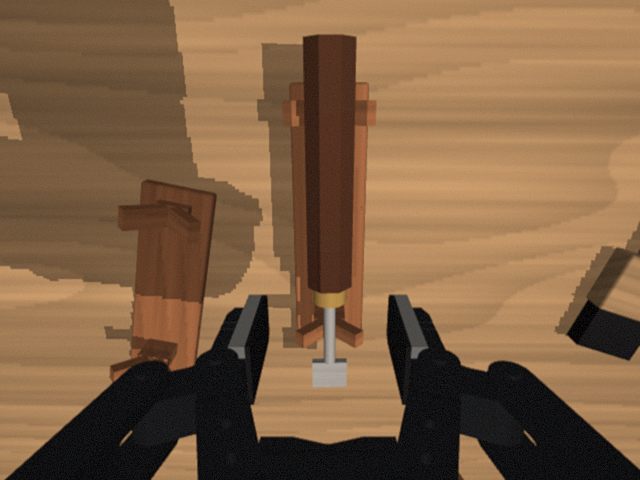

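The large chisel is seated and centred. Now the medium, carried high and by a retracted route so it clears the mallet.

```bash
python3 - <<'E'
from h import *
bot.movep([460,-150,220],R(0)); bot.movep([460,180,220],R(0))
pick("medium"); c=bot.get_calibration("wrist"); p,d=bot.snapshot("wrist"); held(cloud(d,c),d,rows=slice(40,290))
bot.movep([460,180,220],R(0)); bot.movep([460,-180,220],R(0))
a=("medium",570.2,-354.2,-11.5)
place(*a); print(bot.read_finger_gap()); release(*a); check(*a,180,"pics/p3.png")
E
```

```text
medium gap 22.35920785481041 tcp [584.9 354.5   4. ]
gap 22.70826014433642 [ 0.5 -0.3 -0.4]
back end -89.5 u,top z,lat [(-85, np.float64(21.2), np.float64(-1.3)), (-70, np.float64(21.0), np.float64(-1.1)), (-55, np.float64(20.9), np.float64(-1.1)), (-40, np.float64(20.9), np.float64(-1.1)), (-25, np.float64(20.7), np.float64(-1.1))]
hit False [ 570.4 -354.    32.5] [-0.8  2.3  1.5]
22.656625627324598
t 33.35
-90 top 53.1 lat -0.2; -78 top 53.2 lat -0.2; -66 top 53.0 lat -0.2; -54 top 52.8 lat -0.2; -42 top 53.1 lat -0.2; -30 top 53.0 lat -0.2; -18 top 52.9 lat -0.2; -6 top 52.9 lat -0.2; 6 top 52.8 lat -0.2; 18 top 52.8 lat -0.2; 30 top 50.2 lat -0.5; 42 top 44.7 lat -0.8; 54 top 50.9 lat -0.1; 66 top 44.6 lat -0.1; 78 top 43.3 lat -0.4; 90 top 43.3 lat -0.1; ends -89.3 90.8
```

View pics/p3.png

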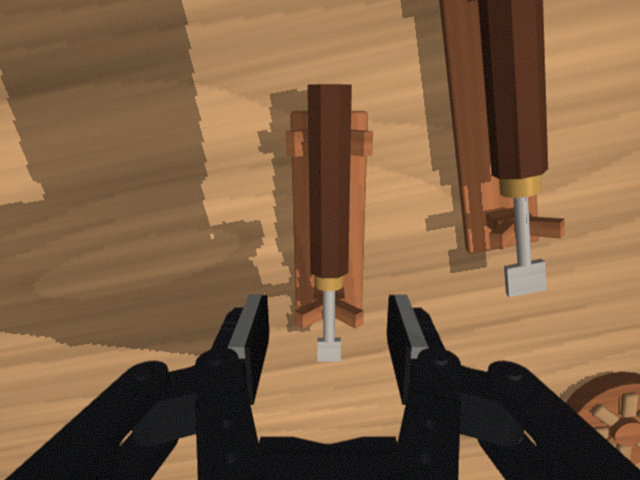

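All three are seated. One last top-view check of everything, including the bystanders, after moving the arm clear. Then I hand in.

```bash
python3 - <<'E'
from h import *
bot.movep([300,-420,250],R(0)); bot.dwell(.5)
p,d=bot.snapshot("top"); P=cloud(d,bot.get_calibration("top")); cv2.imwrite("pics/end.png",p[:,:,::-1])
n,l,s,_=cv2.connectedComponentsWithStats(((P[:,:,2]>5)&(P[:,:,2]<140)&(d>0)).astype(np.uint8))
for i in range(1,n):
    if 400<s[i,4]<4500: r=rect(P[l==i][:,:2]); print(r[0].round(1),*np.round(r[1:],1))
print(bot.read_time_s(),bot.read_contact_force().round(1))
E
```

```text
[798.7 156.2] 109.7 84.6 29.7
[ 792.2 -149.5] 89.6 89.2 -63.2
[ 571.3 -354.5] 180.8 54.4 -12.0
[ 525.1 -236.7] 231.9 53.2 -0.1
[545.3   1.5] 165.7 49.8 -19.4
[557.4 231.5] 144.8 52.3 -12.6
[318.5 328.9] 226.0 31.2 -66.3
[ 84.9 -19.5] 164.6 50.7 81.1
35.4083 [ 0.5  0.7 -0.7]
```

View pics/end.png

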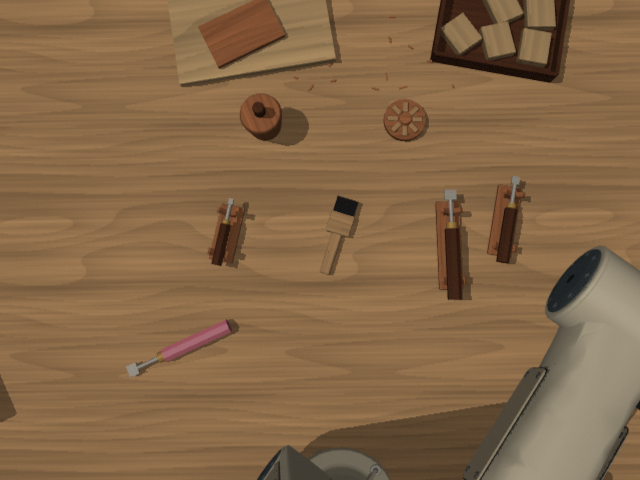

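The end view shows all three chisels on their rests. The brush, mallet (262,115), rosette (405,120) and pink decoy are at the same pixels as at the start.

```bash
python3 -c "
from rig import bot
print(bot.close_job())"
```

```text
the job is handed in; nothing more can be done
None
```

All three chisels are back on the rests of their own size, released, and the job was handed in at about 35 s of the 88 s allowed. No verdict was reported.

- **Seating:** the wrist depth checks after each release showed every chisel level. Each was within about 1 mm of its rest's centre, both lengthwise and sideways. The tops of the handles were about 1 mm above the nominal seated height, within the 5 mm allowed.
- **Bystanders:** the last top view showed the brush, mallet and rosette at the same pixels as at the start, and the pink decoy was left alone. The arm was clear of everything, with about 1 N of residual force reading.
- **One reading that disagreed:** the fitted rectangle for the mallet came out about 11 mm off its first one. The mallet is round and stands tall, so I put that down to the fit, since it had not moved in the picture. It is in any case below the 30 mm limit.

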